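# Pack out the drilling jig and hold the blank on its fence

### The arm

A 6-joint arm with a two-finger parallel gripper is mounted at the origin on the work surface. World frame = base frame: x ahead of the robot, y to its left, z up, the work surface at z = 0. Lengths are in m, angles in rad, forces in N, time in s.
With the tool pointing down it reaches from about 0.25 to 0.775 m from the base axis. Payload 4 kg.
Tool frame: the origin (TCP) lies midway between the tips of the shut fingers; the grasp point (between the pads) lies 19 mm behind it (robot.tcp_to_grasp is the distance from the TCP to the grasp point, in m); x points along the fingers, y is the direction in which the jaws open and shut, and the axes are right-handed (so a half turn about x gives the same grasp; the last joint's range is limited). The gripper opens to 94 mm and grips with 3 to 60 N. Pads are 16 mm wide; open, the fingers measure 119 mm over their backs; the gripper's body (75 mm by 177 mm) begins 78 mm behind the grasp point.
Start: joints at [-1.32, 0.087, 1.371, -0, 1.684, -0.103], TCP at [0.191, -0.516, 0.206] pointing down, gripper open.
Joint ranges: [-3.1, 3.1], [-0.76, 2.03], [0.27, 2.55], [-1.08, 4.22], [0.17, 2.65], [-2.57, 2.57]. Speed limits (rad/s): [2.79, 2.79, 3.14, 3.14, 3.14, 3.14].

### API

Orientations are given as [roll, pitch, yaw] about the fixed x, y, z axes, in that order (R = Rz(yaw) Ry(pitch) Rx(roll)).
In Python, from bench import robot gives the robot as it stands.
- The arm moves only by the tool send_rows, never from a script. Its argument "increments" is a list of rows, each a list of 5 numbers: the opening, from -1 (shut) to 1 (fully open), so that 0 is half open, then the shift along the tool's x, y, z in m, then the turn about the tool's x in rad. In form: [[hand, tx, ty, tz, roll], ...]. A call has 1 to 5 rows; each row is the pose to reach, as a shift and turn from the pose commanded when the call began, along the tool's axes at that moment; what a row does not reach only later rows make up. A row lasts 1/12 s, in which the tool goes at most 41.7 mm and 7.16 degrees, less where a joint would pass 70% of its speed; a pose out of reach is approached as far as the arm can. A call with a gripper value outside its range is refused whole. The fingers move at their own pace and stop on an object; the grip force is fixed at half the most. Time passes only in rows, so rows that repeat a pose let the fingers close. It gives the time, the measured TCP pose, the force and the opening at its end, in the units of the state.
- robot.get_obs(): the state, without advancing time (a new reading comes with each control period).
- robot.snapshot(name): name is "side" or "top"; returns a dict with "image" (400x640x3 uint8, red, green, blue), "intrinsics" (3x3 intrinsics, pixels), "world_from_camera" (4x4, takes a point from camera to world coordinates). Camera axes: x right, y down, z forward; pixel columns grow to the right and rows downward; lengths in m; the calibration is good to about 2 mm. A picture is of the moment at which its call begins. There is no depth.
- robot.close_job(): hands the job in, once; it reports no verdict.
The state is a dict: "time": time; "joint_positions": joint angles; "qvel": joint speeds; "joint_torque": joint torques, N m; "tool_pos": TCP position; "ee_rot": TCP orientation; "wrist_force": force on the tool from outside, world axes, zero at the start; "wrist_torque": the same for the moment, N m; "width": finger opening in m.
Only numpy, scipy, OpenCV 4.12 (cv2) and the standard library are available. Lean on these libraries where they do the work, as an engineer would, in place of code of your own. Each camera call takes 0.05 s, during which the arm holds its last target.

### The job

The flat aluminium blank in the bench drilling jig lies a few millimetres off its fence. Draw the narrow plain spacer plate up out of the slotted rack and slide it down, upright, into the gap behind the blank at the one place where the gap is wide enough, to the bed of the jig or nearly, without forcing it anywhere narrower; then push the blank with it until it lies flush along the whole fence. Finish still gripping the spacer and pressing the blank firmly against the fence with it, and leave the other plates and the things on the bench where they are.

Things in the scene. Friction and masses are not known exactly. Their poses are not given: they have to be found in the camera images.
- jig: Drilling jig, fixed to the bench left or right of the rack: a grey bed plate 150 x 220 x 12 mm. Origin on the bench near the bed's centre (the bed spans x -80 to +70 mm, y +-110 mm); z up, bed top at z = 12 mm. x points from the stops to the fence, y runs along them. Place and turn vary.
- fence: The jig's fence, a dark steel bar 20 x 220 x 26 mm fixed on the bed along its +x edge, axes as the jig's. Origin at the centre of its underside (12 mm above the bench); the face the blank must lie on is at x = -10 mm of the fence, which is x = +45 mm of the jig.
- stop_short: The short one of three dark steel stop blocks fixed side by side on the bed behind the blank (at y -48, 0, +48 mm of the jig; the order varies). 34 (x) x 47 (y) x 20 mm high. Origin on the bed under its centre, axes as the jig's; its face to the blank is at x = +17 mm. The gap to the blank here is 19 to 23 mm at the start, 26 mm with the blank flush: the only place where the spacer fits.
- stop_long_a: A long stop block, 51 x 47 x 20 mm high. Origin on the bed, 17 mm ahead of its back face, level with that of the short stop; its face towards the blank is at x = +34 mm. The gap to the blank here is 2 to 6 mm at the start and 9 mm with the blank flush: too narrow for the spacer.
- stop_long_b: The other long stop block, the same as stop_long_a.
- blank_mid (a point): Centre of the blank, a loose flat aluminium bar 50 (x) x 180 (y) x 18 mm high with four marked holes, about 0.3 to 0.5 kg, lying on the lightly oiled bed between stops and fence. Axes near the jig's: fence face at x = +25 mm, back face at x = -25 mm. Starts 3 to 7 mm off the fence, up to 0.012 rad askew. Pushed off-centre, one end touches first; a steady push of about 10 N brings both home.
- blank_end_a (a point): Point on the blank's fence face, half-way up, 80 mm from its middle towards +y.
- blank_end_b (a point): Point on the blank's fence face, half-way up, 80 mm from its middle towards -y.
- rack: Slotted wooden rack, fixed to the bench, 170 (x) x 92 (y) x 34 mm high. Origin under its centre. Three slots across it at x -68, 0, +68 mm, each 13.5 mm wide (x), 78 mm long (y), 24 mm deep (floor 10 mm above the bench). One plate stands upright in each, faces square to the rack's x; which is where varies.
- spacer_mid (a point): Centre of the spacer, a plain square-cornered aluminium plate 12 mm thick (x) x 34 mm wide (y) x 80 mm tall (z), 0.09 kg: the narrowest and tallest in the rack. Its lower 24 mm are in the slot, the upper 56 mm stand free; pinch it across its 12 mm thickness. With its foot on the bed of the jig this centre is 52 mm above the bench.
- wide_plate: A plate that stays in the rack: 12 x 70 x 55 mm tall with two dark holes. Origin under its centre.
- round_plate: A plate that stays in the rack: 12 x 66 x 66 mm tall with a round top. Origin under its centre.
- oil_bottle: White oil bottle, 48 mm across, 130 mm tall, to be left alone. Origin under its centre.
- sprocket: Flat steel sprocket, 100 mm across, 12 mm tall at its hub, beyond the work; leave alone.
- bearing_cup: Steel ring, 48 mm across, 16 mm tall; leave alone.
- screwdriver: Screwdriver lying left of the work; leave alone.
- wrench: Wrench lying beyond the work; leave alone.
- tube_offcut: Steel tube 32 mm across, 160 mm long, lying right of the work; leave alone.
There are look-alikes about, which are no part of the job. Leave any green or turquoise look-alike of the rack alone.

How it is judged:
By the outcome, as a careful person would: the job done as asked, in the order asked, and still so for the second after the job is handed in, while the arm keeps its last pose, push and grip.
It also fails if it takes over 54 s, if anything falls off the work surface, if the arm or the gripper's body presses on something with over 40 N, if the wrist force passes 120 N, or if a joint passes its speed limit or range.

## Working session

There is one attempt and no reset: what is moved stays moved. The work goes in short steps, Python scripts to look and compute and a tool call to move; the robot and the scene stay as the last step left them, time stands still between calls to the robot, and variables do not carry over. Pictures are saved under pics/ and viewed, and the job is handed in when it is done.

Besides the shell and the picture viewer there is one more tool, called after "Request:" as name(argument=value, ...) on one line, values as JSON. send_rows: Moves the arm, as the interface text tells. Its arguments: {"type":"object","properties":{"increments":{"type":"array"}},"required":["increments"]}

```bash
mkdir -p pics; ls; python3 - <<'E'
from bench import robot
import cv2,numpy as np
o=robot.get_obs()
print({k:np.round(v,4).tolist() for k,v in o.items()})
for n in("side","top"):
    s=robot.snapshot(n); cv2.imwrite(f"pics/{n}0.png",s["image"][:,:,::-1]); np.savez(f"{n}0.npz",**s)
    print(n,np.round(s["intrinsics"],1).tolist(),np.round(s["world_from_camera"],3).tolist())
E
```

```text
pics
{'time': 0.0, 'joint_positions': [-1.3201, 0.0879, 1.3723, 0.0, 1.6836, -0.1031], 'qvel': [-0.0008, -0.0007, 0.0003, -0.0, 0.0004, 0.0001], 'joint_torque': [-0.0002, -34.0172, -30.2431, 0.0717, 0.0327, -0.0002], 'tool_pos': [0.1904, -0.5154, 0.2043], 'ee_rot': [-1.6768, 1.5686, 1.8186], 'wrist_force': [0.0953, -0.3893, -0.511], 'wrist_torque': [-0.004, -0.0323, 0.0553], 'width': 0.0939}
side [[484.2, 0.0, 329.6], [0.0, 484.2, 199.2], [0.0, 0.0, 1.0]] [[-0.981, -0.116, 0.156, 0.339], [-0.194, 0.648, -0.736, 0.93], [-0.016, -0.753, -0.658, 0.917], [0.0, 0.0, 0.0, 1.0]]
top [[387.2, 0.0, 315.4], [0.0, 387.2, 199.9], [0.0, 0.0, 1.0]] [[-0.002, -0.987, 0.164, 0.329], [-1.0, 0.003, 0.005, -0.025], [-0.005, -0.164, -0.986, 1.343], [0.0, 0.0, 0.0, 1.0]]
```

View pics/side0.png

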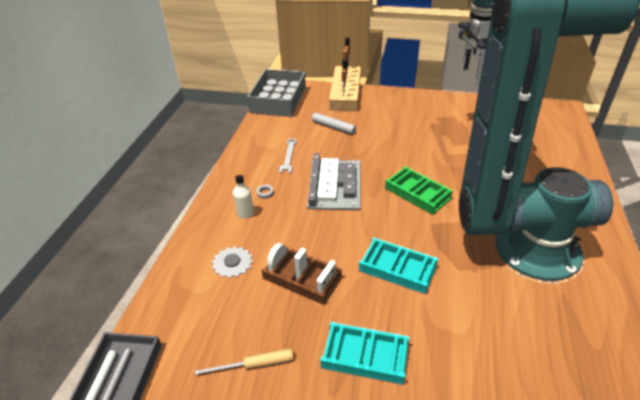

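View pics/top0.png

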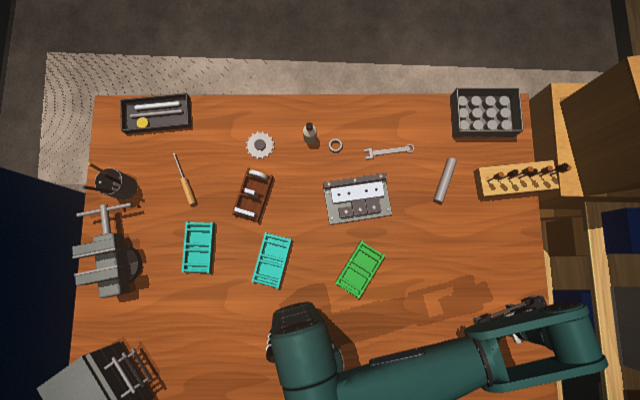

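Rack candidates in the top view: the brown one at (253,195), turquoise at (198,247) and (272,260), green at (360,269). Only the brown one is wooden and holds plates, so it is the rack. The jig is at (358,198). I'll enlarge both.

```bash
python3 - <<'E'
import cv2
t=cv2.imread("pics/top0.png"); s=cv2.imread("pics/side0.png")
def crop(i,x,y,w,h,k,n):
    cv2.imwrite(f"pics/{n}.png",cv2.resize(i[y:y+h,x:x+w],None,fx=k,fy=k,interpolation=cv2.INTER_CUBIC))
crop(t,225,160,60,70,8,"rt"); crop(t,315,165,85,65,9,"jt"); crop(s,255,235,95,70,8,"rs"); crop(s,295,145,75,70,8,"js")
E
```

```text
(no output)
```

View pics/rt.png

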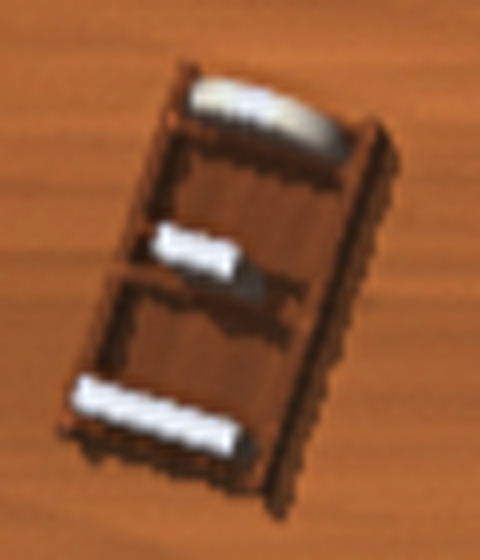

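View pics/jt.png

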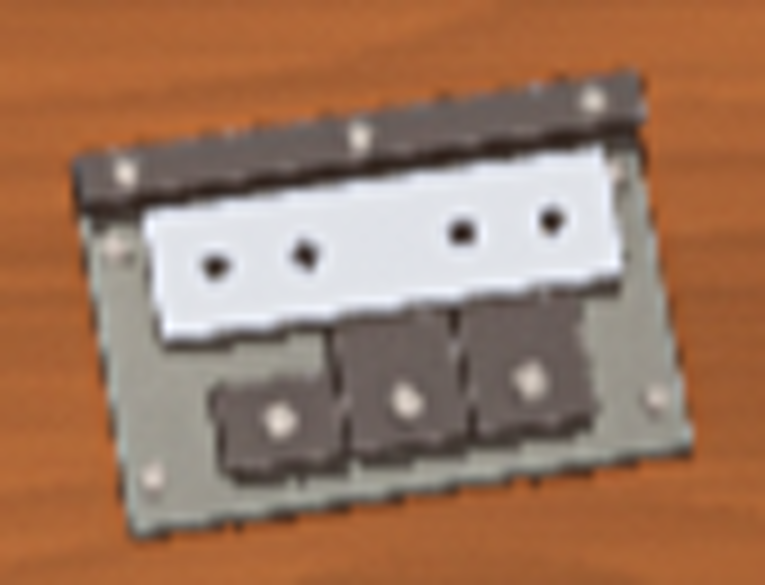

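View pics/rs.png

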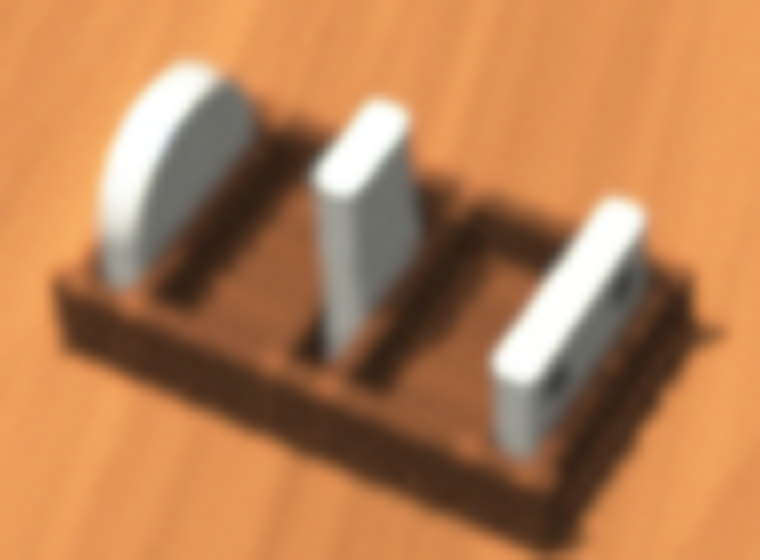

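View pics/js.png

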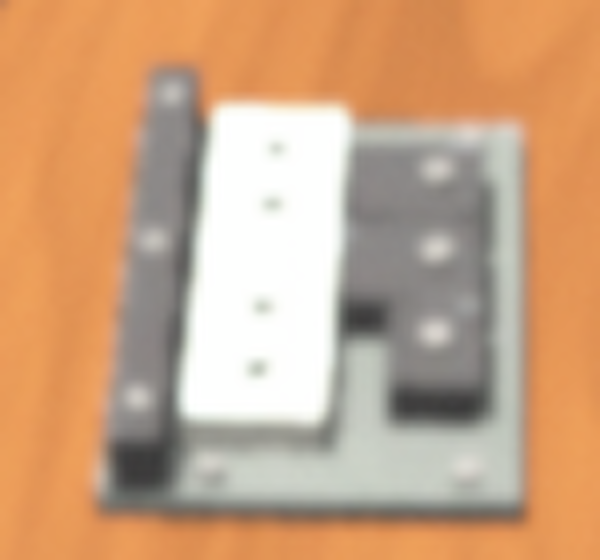

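```bash
cat > h.py <<'E'
import numpy as np
from scipy.optimize import least_squares
def cam(f):
    d=np.load(f); return d["intrinsics"],d["world_from_camera"]
def proj(C,P):
    K,T=C; p=(np.asarray(P,float)-T[:3,3])@T[:3,:3]; q=p@K.T; return q[:,:2]/q[:,2:]
def src(pts,ox,oy,k): return (np.asarray(pts,float)+.5)/k-.5+[ox,oy]
def fit(obs,p0,yaw=None):
    # obs: list of (cam, local pts mm, pixels)
    def res(p):
        c,s=np.cos(p[2]),np.sin(p[2]); r=[]
        for C,L,px in obs:
            L=np.asarray(L,float)/1000
            W=np.c_[p[0]+c*L[:,0]-s*L[:,1],p[1]+s*L[:,0]+c*L[:,1],L[:,2]]
            r.append((proj(C,W)-px).ravel())
        return np.concatenate(r)
    o=least_squares(res,p0,loss="soft_l1"); return o.x,res(o.x).reshape(-1,2)
E
cat > m.py <<'E'
from h import *
T=cam("top0.npz");S=cam("side0.npz")
tj=lambda p:src(p,315,165,9); sj=lambda p:src(p,295,145,8); tr=lambda p:src(p,225,160,8); sr=lambda p:src(p,255,235,8)
jt=(T,[(-80,110,12),(-80,-110,12),(65,110,38),(65,-110,38),(55,0,39),(0,48,33),(0,0,33),(0,-48,33)],tj([(135,537),(690,452),(75,160),(642,75),(360,138),(281,421),(406,402),(532,381)]))
js=(S,[(-80,110,12),(-80,-110,12),(45,110,38),(65,110,38),(55,0,39),(0,48,33),(0,0,33),(0,-48,33)],sj([(525,512),(522,125),(168,440),(108,440),(154,240),(434,333),(434,248),(436,168)]))
for o in ([jt],[js],[jt,js]):
    p,r=fit(o,[.45,-.15,.1]); print("jig",np.round(p,4),"\n",np.round(r,1).tolist())
bl=[(25,90,30),(25,-90,30),(-25,-90,30),(-25,90,30)]
bt=(T,bl,tj([(147,213),(603,150),(622,275),(165,340)])); bs=(S,bl,sj([(183,418),(212,105),(352,105),(330,422)]))
for o in ([bt],[bs],[bt,bs]):
    b,r=fit(o,[.45,-.15,.1]); c,s=np.cos(p[2]),np.sin(p[2]); d=b[:2]-p[:2]
    print("blank",np.round(b,4),"in jig",np.round([c*d[0]+s*d[1],-s*d[0]+c*d[1],b[2]-p[2]],4),np.abs(r).max())
rc=(T,[(85,46,34),(85,-46,34),(-85,-46,34),(-85,46,34)],tr([(187,68),(378,128),(270,488),(65,430)]))
p,r=fit([rc],[.45,.19,-.3]); print("rack",np.round(p,4),np.round(r,1).tolist())
sl=[(6,17,90),(6,-17,90),(-6,-17,90),(-6,17,90)]
st=(T,sl,tr([(157,225),(243,245),(235,280),(152,258)])); ss=(S,sl,sr([(315,178),(380,97),(410,108),(350,195)]))
for o in ([st],[ss],[st,ss]):
    b,r=fit(o,[p[0],p[1],p[2]]); c,s=np.cos(p[2]),np.sin(p[2]); d=b[:2]-p[:2]
    print("spacer",np.round(b,4),"in rack",np.round([c*d[0]+s*d[1],-s*d[0]+c*d[1]],4),np.round(r,1).tolist())
E
python3 m.py
```

```text
jig [ 0.5573 -0.1637  0.151 ] 
 [[0.3, 1.0], [1.4, 0.8], [0.5, 0.6], [0.5, 0.5], [0.9, 1.0], [-1.6, -12.5], [-1.7, -12.5], [-1.9, -12.2]]
jig [ 0.5551 -0.161   0.1256] 
 [[0.7, -0.8], [2.6, 0.3], [0.2, -0.3], [0.5, -0.6], [1.9, -0.4], [-15.3, 0.6], [-14.3, 0.8], [-13.5, 0.8]]
jig [ 0.557  -0.1624  0.1434] 
 [[-0.3, 0.9], [0.9, 1.1], [0.2, 0.5], [0.3, 0.8], [0.6, 1.1], [-2.0, -12.5], [-2.1, -12.4], [-2.3, -12.0], [0.8, -1.5], [1.4, -0.3], [0.3, -0.5], [0.6, -0.7], [1.4, -0.6], [-15.6, 0.2], [-14.8, 0.4], [-14.4, 0.5]]
blank [ 0.5756 -0.162   0.138 ] in jig [ 0.0185 -0.0023 -0.0054] 0.5972079572701432
blank [ 0.5737 -0.1605  0.1462] in jig [ 0.0168 -0.0005  0.0029] 0.7852073768819992
blank [ 0.5746 -0.1616  0.1437] in jig [ 0.0176 -0.0018  0.0003] 0.8403781377588473
rack [ 0.5674  0.1977 -0.2838] [[-0.3, -0.7], [1.1, -1.0], [-0.2, 0.9], [-0.3, 0.7]]
spacer [ 0.5675  0.2005 -0.2335] in rack [-0.0007  0.0027] [[0.5, 0.5], [-0.3, 0.3], [-0.3, -0.6], [0.1, -0.2]]
spacer [ 0.5668  0.2006 -0.2983] in rack [-0.0014  0.0026] [[0.0, -0.2], [-0.5, 0.2], [0.2, 0.6], [0.2, -0.5]]
spacer [ 0.567   0.2005 -0.2741] in rack [-0.0012  0.0026] [[0.6, 0.4], [-0.3, 0.6], [-0.4, -0.3], [0.1, -0.3], [0.1, -0.2], [-0.7, 0.2], [-0.0, 0.5], [0.3, -0.6]]
```

```bash
sed -i 's/(0,48,33),(0,0,33),(0,-48,33)/(-42,48,33),(-42,0,33),(-42,-48,33)/' m.py; sed -i 's/(154,240),(434/(154,240),(434/' m.py; python3 m.py | head -12
```

```text
jig [ 0.5586 -0.1619  0.1502] 
 [[-0.3, 0.6], [0.9, 0.4], [-0.0, 0.2], [-0.1, 0.2], [0.4, 0.7], [-0.1, -0.8], [-0.2, -0.8], [-0.3, -0.6]]
jig [ 0.5581 -0.161   0.1499] 
 [[0.6, -1.3], [0.8, -0.2], [0.1, -0.2], [0.3, -0.3], [0.9, -0.2], [-1.2, 0.7], [-1.0, 0.9], [-0.9, 0.9]]
jig [ 0.5584 -0.1616  0.1506] 
 [[-0.4, 0.7], [0.8, 0.5], [-0.1, 0.3], [-0.2, 0.2], [0.3, 0.7], [-0.2, -0.8], [-0.2, -0.8], [-0.4, -0.6], [0.6, -1.5], [0.7, -0.4], [0.0, -0.3], [0.3, -0.5], [0.9, -0.4], [-1.3, 0.6], [-1.0, 0.7], [-1.0, 0.8]]
blank [ 0.5756 -0.162   0.138 ] in jig [ 0.017  -0.003  -0.0126] 0.5972079572701432
blank [ 0.5737 -0.1605  0.1462] in jig [ 0.0153 -0.0012 -0.0044] 0.7852073768819992
blank [ 0.5746 -0.1616  0.1437] in jig [ 0.0161 -0.0025 -0.007 ] 0.8403781377588473
rack [ 0.5674  0.1977 -0.2838] [[-0.3, -0.7], [1.1, -1.0], [-0.2, 0.9], [-0.3, 0.7]]
spacer [ 0.5675  0.2005 -0.2335] in rack [-0.0007  0.0027] [[0.5, 0.5], [-0.3, 0.3], [-0.3, -0.6], [0.1, -0.2]]
spacer [ 0.5668  0.2006 -0.2983] in rack [-0.0014  0.0026] [[0.0, -0.2], [-0.5, 0.2], [0.2, 0.6], [0.2, -0.5]]
```

```bash
cat >> h.py <<'E'
from scipy.spatial.transform import Rotation as Ro
def plan(pos,yaw,o=None):
    """yaw = world heading of tool y (mod pi)"""
    from bench import robot
    o=o or robot.get_obs(); R=Ro.from_euler("xyz",o["ee_rot"]).as_matrix()
    y=R[:,1]; cur=np.arctan2(y[1],y[0])
    d=(yaw-cur+np.pi/2)%np.pi-np.pi/2
    sh=R.T@(np.array(pos)-o["tool_pos"])
    print("t",round(float(o["time"]),2),"tcp",np.round(o["tool_pos"],4),"toolx",np.round(R[:,0],3),"cur yaw",round(cur,4),"q",np.round(o["joint_positions"],2))
    print("shift",np.round(sh,4),"roll",round(-d*1.0,4),"(alt",round(-d+np.pi,3),round(-d-np.pi,3),") F",np.round(o["wrist_force"],1),"w",round(float(o["width"]),4))
E
python3 -c "
from h import *
plan([.567,.2005,.2],-.28)"
```

```text
t 0.1 tcp [ 0.1904 -0.5155  0.2044] toolx [-0.001  0.002 -1.   ] cur yaw -1.217 q [-1.32  0.09  1.37 -0.    1.68 -0.1 ]
shift [ 0.0056 -0.5412 -0.6013] roll -0.937 (alt 2.205 -4.079 ) F [ 0.4  0.2 -0.5] w 0.0936
```

Request:
send_rows(increments=[[-0.3,0,-0.02,-0.022,0],[-0.3,0,-0.045,-0.05,0],[-0.3,0,-0.07,-0.08,0],[-0.3,0,-0.096,-0.108,0],[-0.3,0,-0.122,-0.137,0]])

```text
time: 0.52
tool_pos: [0.277, -0.3523, 0.2048]
ee_rot: [-1.526, 1.57, 1.969]
wrist_force: [-0.0, 0.3, -0.2]
width: 0.0639
```

Request:
send_rows(increments=[[-0.3,0,-0.027,-0.03,0],[-0.3,0,-0.054,-0.06,0],[-0.3,0,-0.081,-0.09,0],[-0.3,0,-0.108,-0.12,0],[-0.3,0,-0.135,-0.15,0]])

```text
time: 0.93
tool_pos: [0.3709, -0.1735, 0.2052]
ee_rot: [-0.25, 1.571, -3.039]
wrist_force: [-0.2, -0.8, 0.8]
width: 0.0339
```

Request:
send_rows(increments=[[-0.3,0,-0.027,-0.03,0],[-0.3,0,-0.054,-0.06,0],[-0.3,0,-0.081,-0.09,0],[-0.3,0,-0.108,-0.12,0],[-0.3,0,-0.135,-0.15,0]])

```text
time: 1.35
tool_pos: [0.4649, 0.0053, 0.2051]
ee_rot: [0.372, 1.57, -2.416]
wrist_force: [0.7, -0.6, 1.1]
width: 0.0326
```

Request:
send_rows(increments=[[-0.3,0,-0.027,-0.03,0],[-0.3,0,-0.054,-0.06,0],[-0.3,0,-0.081,-0.09,0],[-0.3,0,-0.108,-0.12,0],[-0.3,0,-0.13,-0.145,0]])

```text
time: 1.77
tool_pos: [0.556, 0.1781, 0.2045]
ee_rot: [-0.469, 1.57, 3.028]
wrist_force: [-0.2, -0.9, -0.2]
width: 0.0329
```

Request:
send_rows(increments=[[-0.3,0,-0.012,-0.012,-0.1],[-0.3,0,-0.018,-0.018,-0.22],[-0.3,0,-0.018,-0.018,-0.34],[-0.3,0,-0.018,-0.018,-0.46],[-0.3,0,-0.018,-0.018,-0.58]])

```text
time: 2.18
tool_pos: [0.566, 0.1989, 0.2044]
ee_rot: [-0.628, 1.569, -2.829]
wrist_force: [0.6, 0.5, 0.3]
width: 0.0331
```

Request:
send_rows(increments=[[-0.3,0,0,0,-0.1],[-0.3,0,0,0,-0.2],[-0.3,0,0,0,-0.3],[-0.3,0,0,0,-0.357],[-0.3,0,0,0,-0.357]])

```text
time: 2.6
tool_pos: [0.566, 0.1984, 0.2047]
ee_rot: [-1.0, 1.569, -2.85]
wrist_force: [-0.1, 0.4, -0.4]
width: 0.0327
```

```bash
python3 -c "
from h import *
plan([.567,.2005,.12],-.28)"
```

```text
t 2.6 tcp [0.566  0.1984 0.2047] toolx [-0.001 -0.    -1.   ] cur yaw -0.2791 q [ 0.24  0.2   1.25 -0.    1.7   0.52]
shift [ 0.0847  0.0005 -0.0023] roll 0.0009 (alt 3.142 -3.141 ) F [-0.1  0.4 -0.4] w 0.0327
```

Request:
send_rows(increments=[[-0.3,0.03,0,-0.002,0],[-0.3,0.06,0,-0.002,0],[-0.3,0.082,0,-0.002,0],[-0.3,0.082,0,-0.002,0]])

```text
time: 2.93
tool_pos: [0.563, 0.1994, 0.1166]
ee_rot: [-1.03, 1.559, -2.882]
wrist_force: [-0.4, -0.5, -1.0]
width: 0.0325
```

```bash
cat > snap.py <<'E'
import sys,cv2,numpy as np
from bench import robot
n,out,x,y,w,h,k=sys.argv[1],sys.argv[2],*map(int,sys.argv[3:])
s=robot.snapshot(n); np.savez(f"{out}.npz",**s)
cv2.imwrite(f"pics/{out}.png",cv2.resize(s["image"][y:y+h,x:x+w,::-1],None,fx=k,fy=k,interpolation=cv2.INTER_CUBIC))
E
python3 snap.py side s1 235 180 130 110 6; python3 snap.py top t1 215 150 90 90 6; python3 -c "
from h import *
plan([.567,.2005,.043],-.28)"
```

```text
t 3.03 tcp [0.5662 0.2002 0.1226] toolx [-0.002 -0.001 -1.   ] cur yaw -0.2809 q [ 0.25  0.23  1.37 -0.    1.54  0.53]
shift [ 0.0796  0.0009 -0.0006] roll -0.0009 (alt 3.141 -3.143 ) F [0.4 0.5 0.2] w 0.0328
```

View pics/s1.png

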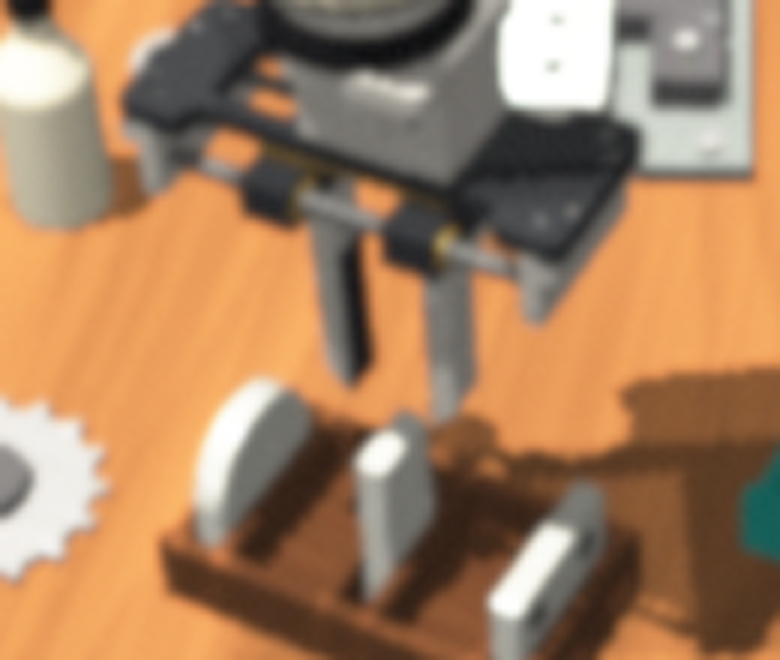

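View pics/t1.png

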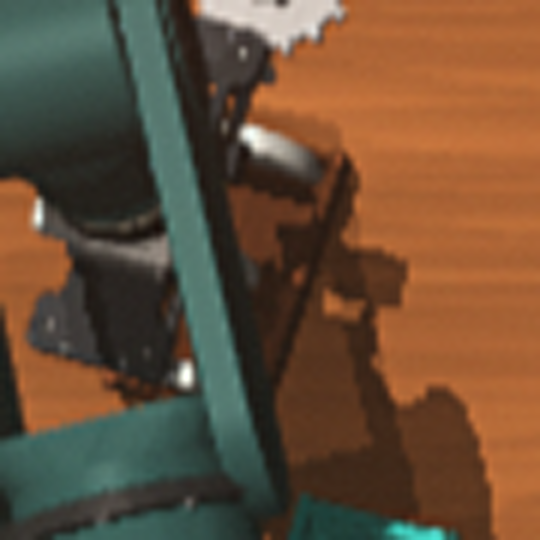

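The side view shows the fingertips at crop (345,380) and (445,415), straddling the spacer top at (385,445). The alignment fits, so I descend.

Request:
send_rows(increments=[[-0.3,0.02,0.001,0,0],[-0.3,0.04,0.001,0,0],[-0.3,0.06,0.001,0,0],[-0.3,0.078,0.001,0,0],[-0.3,0.078,0.001,0,0]])

```text
time: 3.45
tool_pos: [0.5667, 0.1998, 0.0437]
ee_rot: [-1.012, 1.567, -2.863]
wrist_force: [-0.7, -1.2, -1.1]
width: 0.0331
```

Request:
send_rows(increments=[[-0.5,0,0,0,0],[-0.7,0,0,0,0],[-0.9,0,0,0,0],[-1,0,0,0,0],[-1,0,0,0,0]])

```text
time: 3.87
tool_pos: [0.5692, 0.2006, 0.048]
ee_rot: [2.12, 1.567, 0.269]
wrist_force: [-0.8, -0.3, 5.6]
width: 0.0118
```

```bash
python3 snap.py side s2 235 180 130 110 6;python3 -c "
from h import *
plan([.567,.2005,.15],-.28)"
```

```text
t 3.92 tcp [0.5692 0.2006 0.048 ] toolx [ 0.004  0.001 -1.   ] cur yaw -0.28 q [0.24 0.28 1.46 0.   1.39 0.52]
shift [-0.102  -0.0018  0.0005] roll -0.0 (alt 3.142 -3.142 ) F [0.1 0.4 6.2] w 0.0121
```

View pics/s2.png

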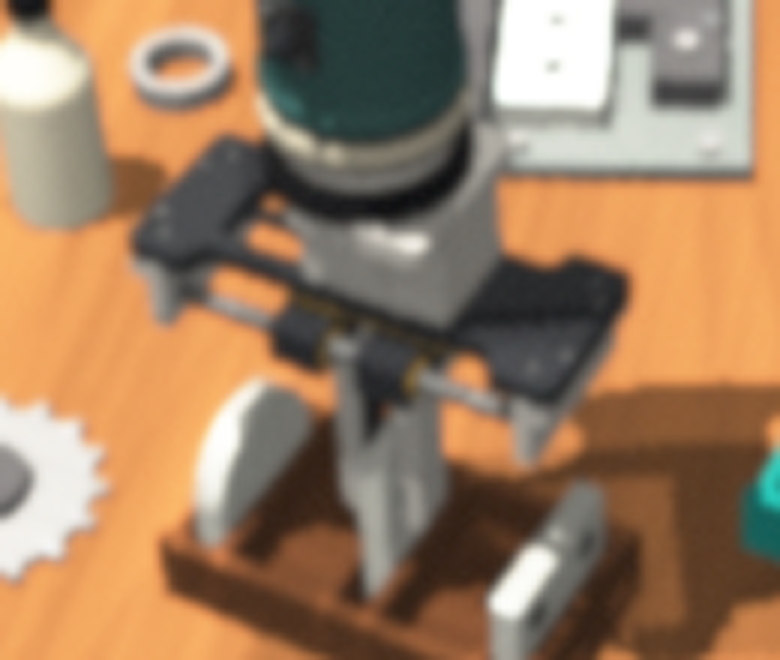

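Gripped: the width reads 12 mm, the spacer thickness. Lifting.

Request:
send_rows(increments=[[-1,-0.012,0,0,0],[-1,-0.03,0,0,0],[-1,-0.05,0,0,0],[-1,-0.075,0,0,0],[-1,-0.105,0,0,0]])

```text
time: 4.33
tool_pos: [0.5664, 0.1997, 0.15]
ee_rot: [-1.032, 1.566, -2.883]
wrist_force: [-0.6, 0.2, -1.5]
width: 0.0118
```

Request:
send_rows(increments=[[-1,-0.01,0,0,0],[-1,-0.015,0,0,0],[-1,-0.015,0,0,0]])

```text
time: 4.58
tool_pos: [0.5682, 0.2002, 0.1665]
ee_rot: [2.054, 1.569, 0.203]
wrist_force: [0.5, 0.2, -1.4]
width: 0.0115
```

```bash
python3 snap.py side s3 215 130 150 150 5;python3 -c "
from h import *
j=np.array([.5583,-.1613]);a=.150
R=np.array([[np.cos(a),-np.sin(a)],[np.sin(a),np.cos(a)]])
t=j+R@[-.0195,.049]; print(t)
plan([*t,.17],a)"
```

```text
[ 0.5316965  -0.11576426]
t 4.63 tcp [0.5674 0.2    0.1647] toolx [-0.001 -0.    -1.   ] cur yaw -0.28 q [ 0.24  0.21  1.31 -0.    1.62  0.52]
shift [-0.0052  0.0529  0.3134] roll -0.43 (alt 2.712 -3.572 ) F [-0.4 -0.  -1.7] w 0.0119
```

View pics/s3.png

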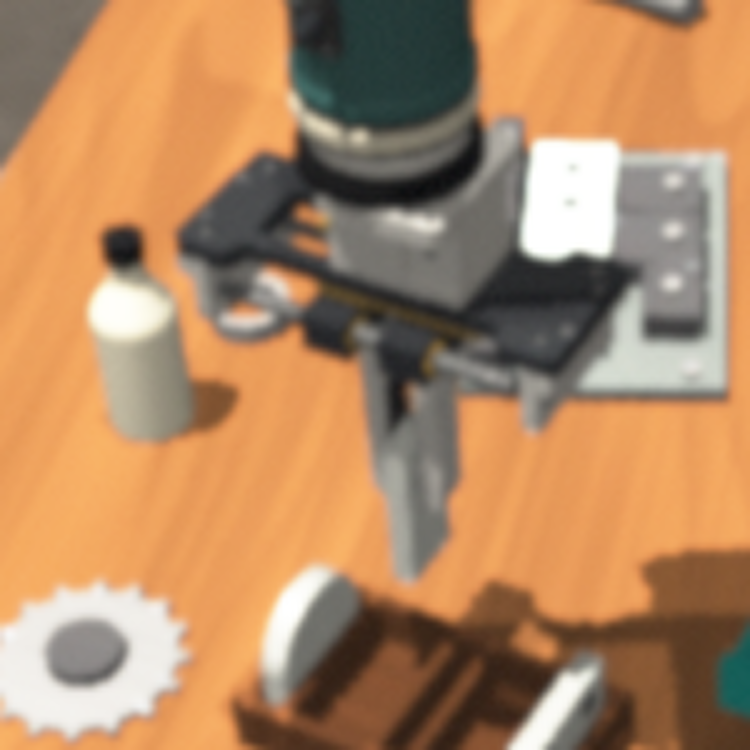

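Request:
send_rows(increments=[[-1,0,0.003,0.018,0],[-1,0,0.008,0.045,0],[-1,0,0.013,0.078,0],[-1,0,0.019,0.111,0],[-1,0,0.024,0.144,0]])

```text
time: 5.05
tool_pos: [0.5493, 0.0539, 0.1624]
ee_rot: [-1.258, 1.566, -3.108]
wrist_force: [0.5, -0.8, -1.8]
width: 0.0119
```

Request:
send_rows(increments=[[-1,0,0.006,0.035,0],[-1,0,0.012,0.07,0],[-1,0,0.018,0.105,0],[-1,0,0.025,0.145,0],[-1,0,0.029,0.169,0]])

```text
time: 5.47
tool_pos: [0.5301, -0.1184, 0.1625]
ee_rot: [-1.252, 1.566, -3.105]
wrist_force: [0.5, 0.1, -1.3]
width: 0.0118
```

Request:
send_rows(increments=[[-1,0,0,0,-0.08],[-1,0,0,0,-0.18],[-1,0,0,0,-0.28],[-1,0,0,0,-0.38],[-1,0,0,0,-0.43]])

```text
time: 5.88
tool_pos: [0.5308, -0.1151, 0.1624]
ee_rot: [-2.036, 1.565, 2.83]
wrist_force: [-0.3, 0.1, -0.8]
width: 0.0118
```

```bash
python3 -c "
from h import *
plan([.5317,-.1158,.1],.15)"
```

```text
t 5.88 tcp [ 0.5308 -0.1151  0.1624] toolx [-0.005  0.002 -1.   ] cur yaw 0.1537 q [-0.32  0.09  1.45 -0.    1.6  -0.47]
shift [0.0624 0.0011 0.001 ] roll 0.0037 (alt 3.145 -3.138 ) F [-0.3  0.1 -0.8] w 0.0118
```

Request:
send_rows(increments=[[-1,0.02,0,0,0],[-1,0.04,0,0,0],[-1,0.06,0,0,0],[-1,0.066,0,0,0],[-1,0.066,0,0,0]])

```text
time: 6.3
tool_pos: [0.5294, -0.1144, 0.095]
ee_rot: [-2.026, 1.562, 2.836]
wrist_force: [0.2, 0.4, -1.5]
width: 0.0119
```

```bash
python3 snap.py side s4 285 110 95 105 7; python3 snap.py top t4 305 150 100 90 7; python3 -c "
from h import *
plan([.5317,-.1158,.1],.15)"
```

```text
t 6.4 tcp [ 0.5319 -0.1152  0.0989] toolx [-0.001  0.    -1.   ] cur yaw 0.15 q [-0.32  0.12  1.55 -0.    1.48 -0.47]
shift [-0.0011 -0.0003  0.0006] roll -0.0 (alt 3.142 -3.142 ) F [0.  0.4 0. ] w 0.0118
```

View pics/s4.png

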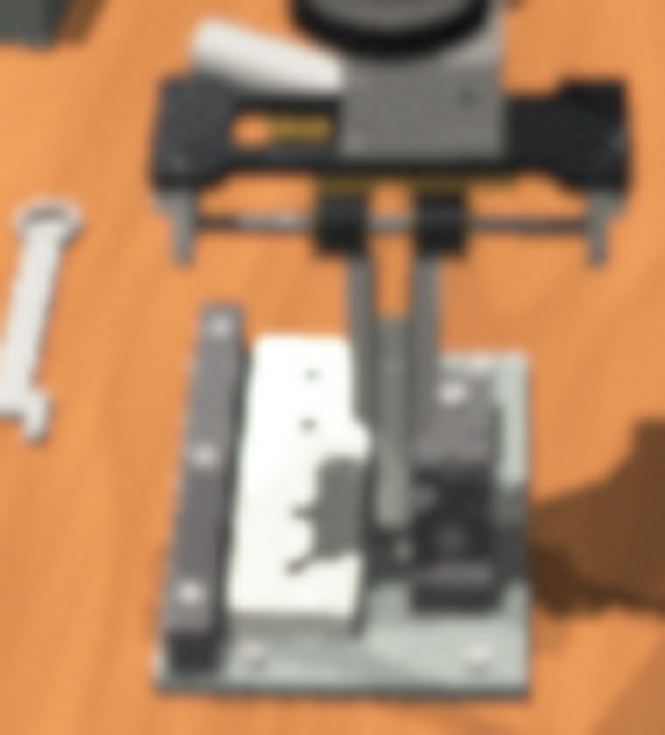

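View pics/t4.png

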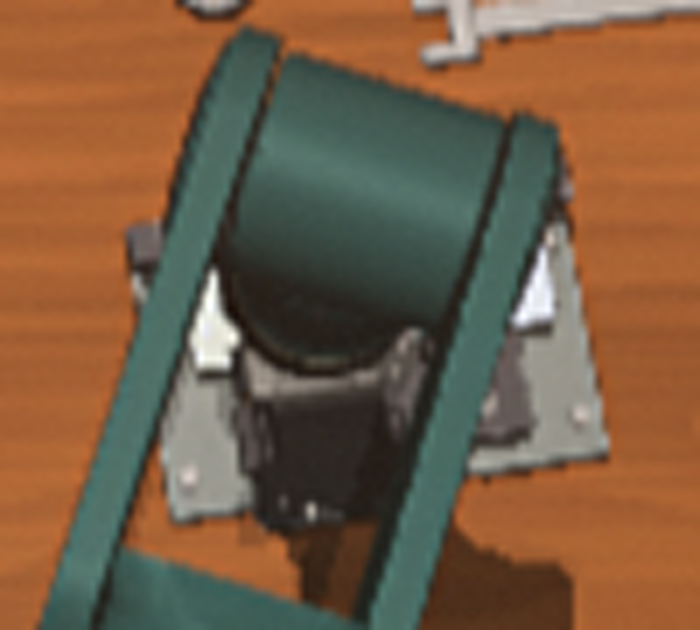

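```bash
python3 snap.py side s5 305 165 55 45 14; python3 -c "
from h import *
S=cam('s5.npz');a=.15;R=np.array([[np.cos(a),-np.sin(a)],[np.sin(a),np.cos(a)]])
c=np.array([.5319,-.1152])
W=[[*(c+R@[x,.017]),.061] for x in(.006,-.006)]
p=proj(S,W);print('foot',(p-[305,165])*14)
j=np.array([.5583,-.1613])
L=[(-31,71.5,32),(-31,24.5,32),(-14,24.5,32),(-65,71.5,32),(-31,71.5,12)]
W=[[*(j+R@[x/1000,y/1000]),z/1000] for x,y,z in L]
print('stops',(proj(S,W)-[305,165])*14)
"
```

```text
foot [[450.17848397 254.83938015]
 [510.41830174 255.83212909]]
stops [[538.4564841  383.47214189]
 [543.90270793 236.09630698]
 [461.62962169 234.75143067]
 [707.53413403 386.39998613]
 [538.1698619  458.42847278]]
```

View pics/s5.png

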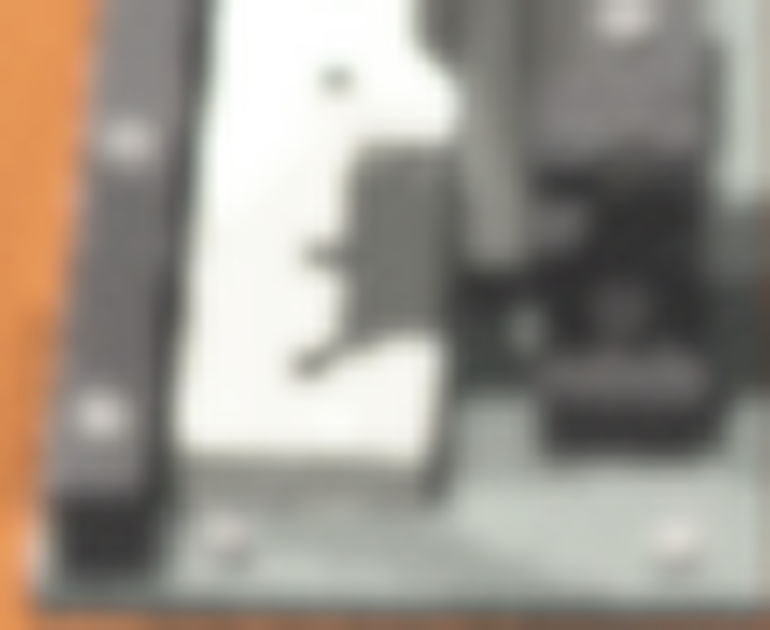

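The foot appears at crop (470–525, 258), about 17 px right of the prediction, or roughly 3 mm towards the stop. The stop's corner at (540,383) matches its prediction. I'll shift 2 mm towards the blank, then lower.

Request:
send_rows(increments=[[-1,0,0.002,0,0],[-1,0.01,0.002,0,0],[-1,0.02,0.002,0,0],[-1,0.026,0.002,0,0],[-1,0.026,0.002,0,0]])

```text
time: 6.87
tool_pos: [0.5326, -0.1145, 0.0709]
ee_rot: [-2.013, 1.566, 2.85]
wrist_force: [-0.1, 0.2, -0.9]
width: 0.0119
```

```bash
python3 snap.py side s6 305 165 55 45 14; python3 -c "
from h import *
S=cam('s6.npz');a=.15;R=np.array([[np.cos(a),-np.sin(a)],[np.sin(a),np.cos(a)]])
from bench import robot
o=robot.get_obs();c=o['tool_pos'][:2];z=o['tool_pos'][2]-.038
W=[[*(c+R@[x,.017]),z] for x in(.006,-.006)]
p=proj(S,W);print('foot',(p-[305,165])*14)
plan([.5317,-.1158,.05],.15)
"
```

```text
foot [[444.45314398 360.15884231]
 [503.90998096 361.17994351]]
t 6.92 tcp [ 0.5331 -0.1147  0.0718] toolx [-0.003  0.001 -1.   ] cur yaw 0.15 q [-0.32  0.14  1.58 -0.    1.42 -0.47]
shift [ 0.0218 -0.0015  0.0009] roll 0.0 (alt 3.142 -3.142 ) F [-0.2  0.4 -1.4] w 0.012
```

View pics/s6.png

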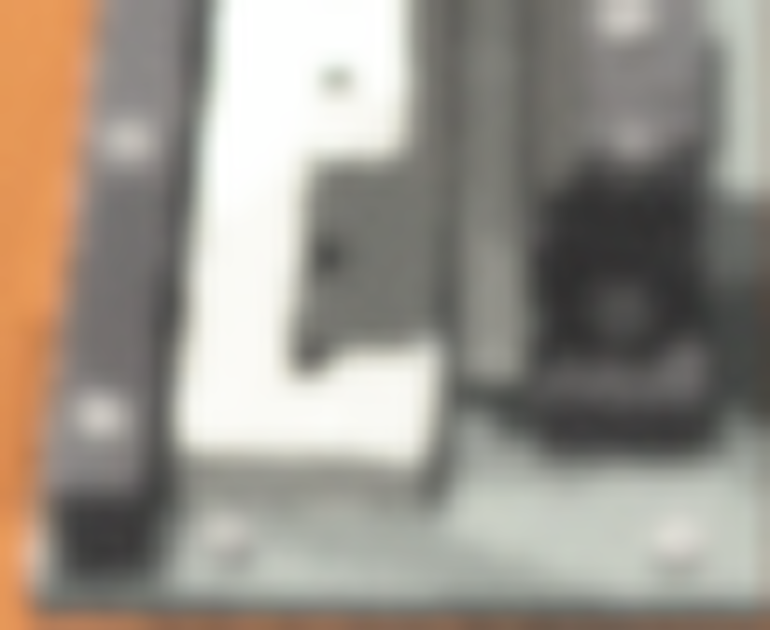

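Now the foot is at stop-top height, with its edges at crop x 463–523 between the blank edge (~440) and the stop face (~540). That leaves about 4 mm each side, so I lower further.

Request:
send_rows(increments=[[-1,0.005,0.0005,0,0],[-1,0.01,0.0005,0,0],[-1,0.013,0.0005,0,0],[-1,0.013,0.0005,0,0]])

```text
time: 7.25
tool_pos: [0.5341, -0.1148, 0.0594]
ee_rot: [-1.986, 1.569, 2.876]
wrist_force: [-1.1, -1.4, -1.7]
width: 0.0122
```

```bash
python3 snap.py side s7 305 165 55 45 14; python3 -c "
from h import *
plan([.5317,-.1158,.05],.15)
"
```

```text
t 7.3 tcp [ 0.5344 -0.1149  0.0599] toolx [-0.001  0.    -1.   ] cur yaw 0.15 q [-0.32  0.15  1.59 -0.    1.4  -0.47]
shift [ 0.0099 -0.0028  0.0005] roll 0.0 (alt 3.142 -3.142 ) F [ 0.   0.4 -0.3] w 0.012
```

View pics/s7.png

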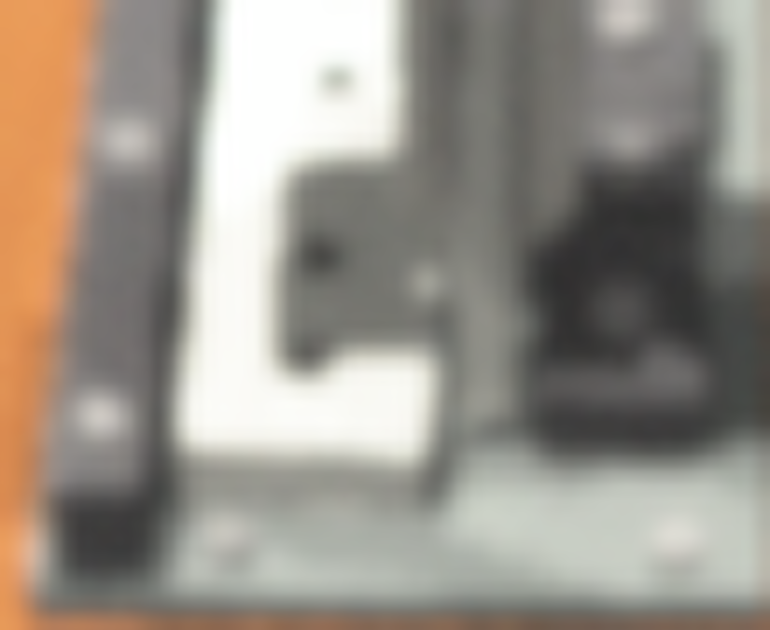

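The spacer is in the gap with its foot at crop (460–518, 432) and no contact force. Next are small steps down to the bed.

Request:
send_rows(increments=[[-1,0.002,0,0,0],[-1,0.004,0,0,0],[-1,0.005,0,0,0],[-1,0.005,0,0,0]])

```text
time: 7.63
tool_pos: [0.5346, -0.1149, 0.0552]
ee_rot: [-1.8, 1.57, 3.062]
wrist_force: [-0.3, -0.6, -1.2]
width: 0.0118
```

Request:
send_rows(increments=[[-1,0.001,0,0,0],[-1,0.002,0,0,0],[-1,0.002,0,0,0]])

```text
time: 7.88
tool_pos: [0.5346, -0.1149, 0.0533]
ee_rot: [-1.634, 1.571, -3.054]
wrist_force: [-0.2, 0.9, -1.2]
width: 0.0117
```

Request:
send_rows(increments=[[-1,0.001,0,0,0],[-1,0.0015,0,0,0],[-1,0.0015,0,0,0]])

```text
time: 8.13
tool_pos: [0.5346, -0.1149, 0.0518]
ee_rot: [-1.675, 1.571, -3.096]
wrist_force: [0.5, -0.4, -1.2]
width: 0.0118
```

```bash
python3 snap.py side s8 305 165 55 45 14; python3 -c "
from h import *
plan([.5317,-.1158,.05],.15)
"
```

```text
t 8.18 tcp [ 0.5347 -0.115   0.0519] toolx [-0. -0. -1.] cur yaw 0.15 q [-0.32  0.16  1.6  -0.    1.38 -0.47]
shift [ 0.0019 -0.0031  0.0004] roll -0.0 (alt 3.142 -3.142 ) F [ 0.5 -0.3 -0.4] w 0.0118
```

View pics/s8.png

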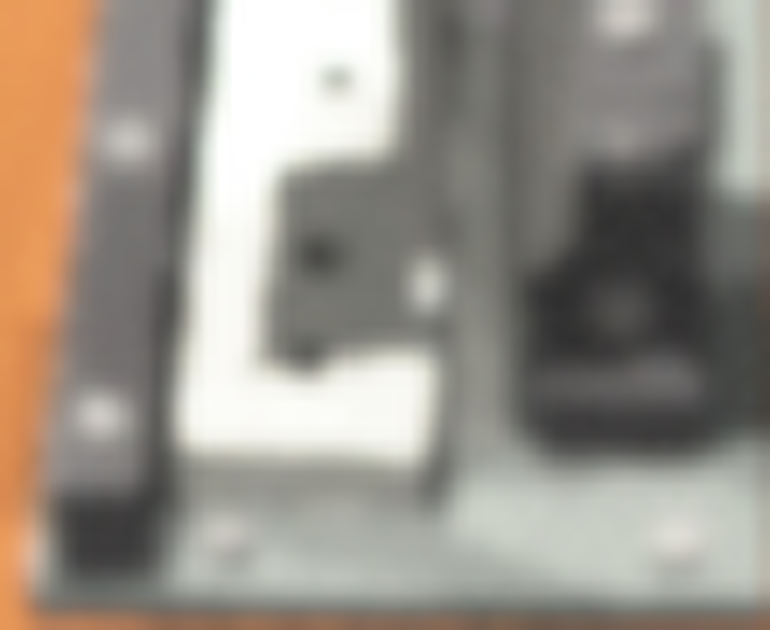

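Request:
send_rows(increments=[[-1,0.001,0,0,0],[-1,0.001,0,0,0]])

```text
time: 8.35
tool_pos: [0.5346, -0.115, 0.0508]
ee_rot: [-1.534, 1.571, -2.955]
wrist_force: [0.7, -0.1, -0.7]
width: 0.0119
```

Request:
send_rows(increments=[[-1,0.001,0,0,0],[-1,0.001,0,0,0]])

```text
time: 8.52
tool_pos: [0.5349, -0.115, 0.0501]
ee_rot: [0.937, 1.57, -0.483]
wrist_force: [1.0, -0.8, -0.3]
width: 0.0117
```

Request:
send_rows(increments=[[-1,0.001,0,0,0],[-1,0.001,0,0,0]])

```text
time: 8.68
tool_pos: [0.5349, -0.1151, 0.05]
ee_rot: [0.832, 1.57, -0.588]
wrist_force: [-1.8, 0.4, 4.4]
width: 0.0121
```

Bed contact came at TCP z = 0.050 m, as predicted. I back off 1 mm and then push along +tool y, towards the fence.

Request:
send_rows(increments=[[-1,-0.001,0,0,0],[-1,-0.001,0.001,0,0],[-1,-0.001,0.002,0,0],[-1,-0.001,0.003,0,0],[-1,-0.001,0.003,0,0]])

```text
time: 9.1
tool_pos: [0.5379, -0.1146, 0.05]
ee_rot: [0.677, 1.571, -0.744]
wrist_force: [-1.2, 0.5, 0.8]
width: 0.012
```

Request:
send_rows(increments=[[-1,0,0.0007,0,0],[-1,0,0.0014,0,0],[-1,0,0.002,0,0],[-1,0,0.002,0,0]])

```text
time: 9.43
tool_pos: [0.5394, -0.1143, 0.05]
ee_rot: [-1.569, 1.57, -2.99]
wrist_force: [-2.5, 0.0, 2.8]
width: 0.012
```

Request:
send_rows(increments=[[-1,0,0.0007,0,0],[-1,0,0.0014,0,0],[-1,0,0.002,0,0],[-1,0,0.002,0,0]])

```text
time: 9.77
tool_pos: [0.5417, -0.1139, 0.05]
ee_rot: [2.463, 1.571, 1.043]
wrist_force: [-1.4, -0.5, 3.6]
width: 0.0119
```

Request:
send_rows(increments=[[-1,0,0.0007,0,0],[-1,0,0.0014,0,0],[-1,0,0.002,0,0],[-1,0,0.002,0,0]])

```text
time: 10.1
tool_pos: [0.5428, -0.1139, 0.05]
ee_rot: [-1.428, 1.569, -2.849]
wrist_force: [-5.5, -0.3, 5.6]
width: 0.0118
```

```bash
python3 snap.py side s9 290 140 80 75 9; python3 -c "
from h import *
plan([.5347,-.115,.05],.15)
"
```

```text
t 10.15 tcp [ 0.5428 -0.1139  0.05  ] toolx [-0.002 -0.001 -1.   ] cur yaw 0.1499 q [-0.31  0.18  1.58 -0.    1.38 -0.46]
shift [ 0.     -0.0082 -0.0002] roll -0.0001 (alt 3.141 -3.142 ) F [-4.9 -0.5  4.4] w 0.0118
```

View pics/s9.png

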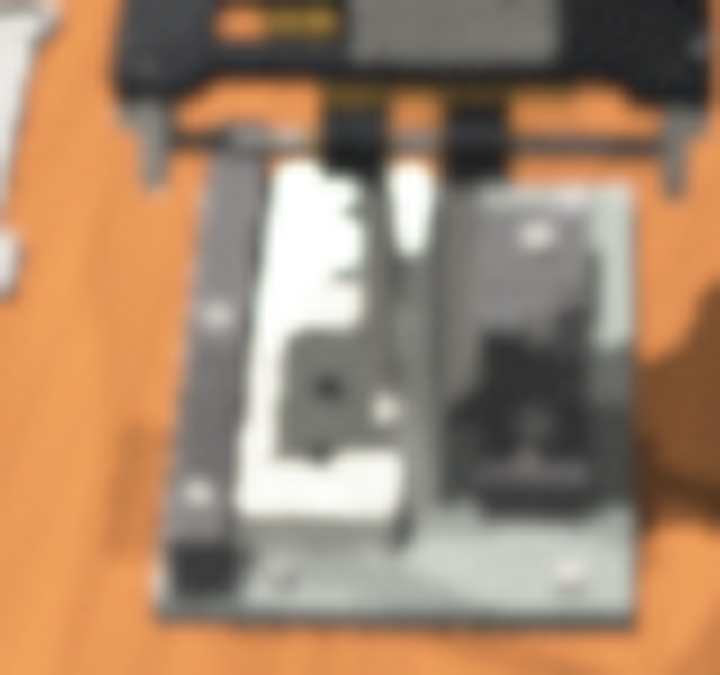

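Request:
send_rows(increments=[[-1,-0.0005,0.0007,0,0],[-1,-0.0005,0.0014,0,0],[-1,-0.0005,0.002,0,0],[-1,-0.0005,0.002,0,0]])

```text
time: 10.48
tool_pos: [0.5441, -0.1139, 0.05]
ee_rot: [-1.473, 1.567, -2.894]
wrist_force: [-6.8, -2.5, 3.7]
width: 0.0121
```

Request:
send_rows(increments=[[-1,0,0.0007,0,0],[-1,0,0.0014,0,0],[-1,0,0.002,0,0],[-1,0,0.002,0,0]])

```text
time: 10.82
tool_pos: [0.5443, -0.1138, 0.05]
ee_rot: [-1.543, 1.563, -2.964]
wrist_force: [-11.2, -2.7, 6.2]
width: 0.0117
```

Request:
send_rows(increments=[[-1,0,0.0007,0,0],[-1,0,0.0014,0,0],[-1,0,0.002,0,0],[-1,0,0.002,0,0]])

```text
time: 11.15
tool_pos: [0.5444, -0.1138, 0.05]
ee_rot: [-1.566, 1.558, -2.986]
wrist_force: [-15.1, -2.6, 10.5]
width: 0.0119
```

```bash
python3 snap.py side s10 290 140 80 75 9; python3 -c "
from h import *
plan([.5347,-.115,.05],.15)
"
```

```text
t 11.2 tcp [ 0.5444 -0.1138  0.05  ] toolx [-0.012 -0.002 -1.   ] cur yaw 0.1499 q [-0.3   0.19  1.57 -0.01  1.39 -0.45]
shift [ 0.0002 -0.0098 -0.0003] roll -0.0001 (alt 3.141 -3.142 ) F [-14.8  -2.8   9.6] w 0.0117
```

View pics/s10.png

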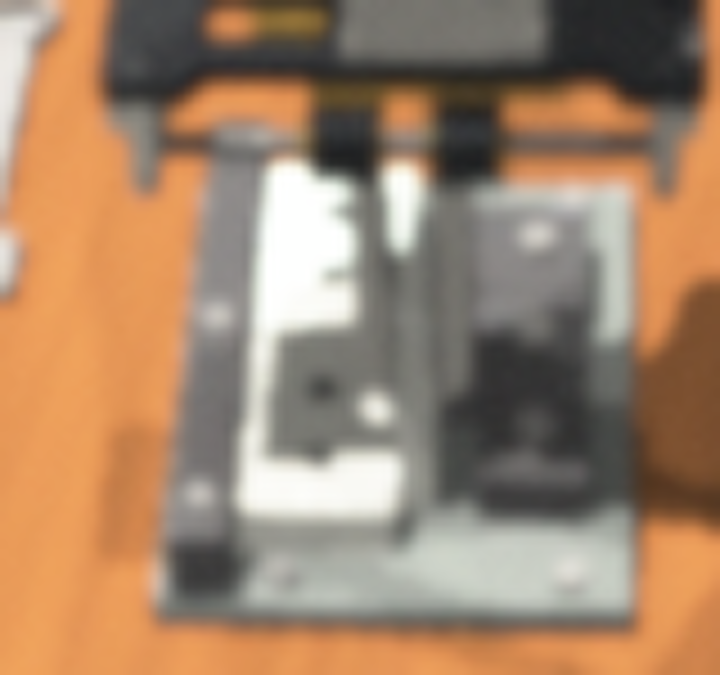

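```bash
python3 snap.py side s11 308 155 30 50 12; python3 snap.py top t11 320 170 75 50 10; python3 -c "
from h import *
S=cam('s11.npz');T=cam('t11.npz');a=.15;R=np.array([[np.cos(a),-np.sin(a)],[np.sin(a),np.cos(a)]])
j=np.array([.5583,-.1613])
L=[(45,88,30),(45,-92,30),(45,-92,38),(45,88,38),(41,-92,30),(-5,88,30),(-5,-92,30)]
W=[[*(j+R@[x/1000,y/1000]),z/1000] for x,y,z in L]
print(((proj(S,W)-[308,155])*12).round(),((proj(T,W)-[320,170])*10).round())
plan([.5347,-.115,.05],.15)
"
```

```text
[[ 98. 495.]
 [145.  37.]
 [144.  12.]
 [ 97. 469.]
 [160.  37.]
 [312. 499.]
 [339.  40.]] [[ 99. 178.]
 [612. 100.]
 [616.  95.]
 [ 99. 173.]
 [614. 111.]
 [121. 319.]
 [638. 241.]]
t 11.3 tcp [ 0.5444 -0.1138  0.05  ] toolx [-0.012 -0.002 -1.   ] cur yaw 0.1498 q [-0.3   0.19  1.57 -0.01  1.39 -0.45]
shift [ 0.0001 -0.0098 -0.0003] roll -0.0002 (alt 3.141 -3.142 ) F [-15.3  -2.5   9.4] w 0.0114
```

View pics/s11.png

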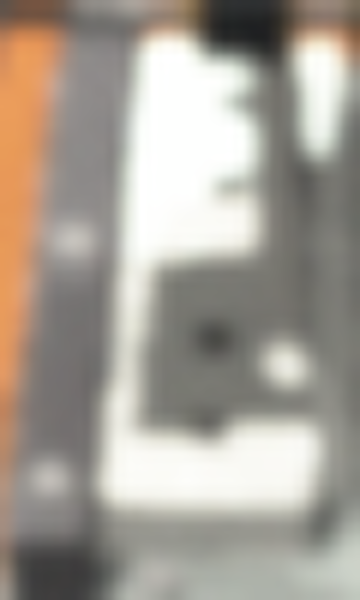

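View pics/t11.png

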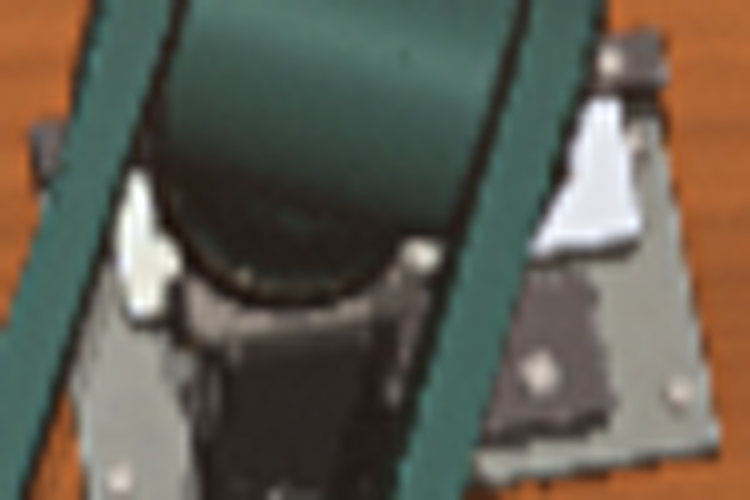

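The blank's fence-side edge runs from crop (140,40) to (100,498). The flush prediction is (145,37) to (98,495), so both ends are home. I relieve the down-load slightly, press a little more and hold.

Request:
send_rows(increments=[[-1,-0.0005,0.0005,0,0],[-1,-0.001,0.001,0,0],[-1,-0.001,0.0015,0,0],[-1,-0.001,0.0015,0,0],[-1,-0.001,0.0015,0,0]])

```text
time: 11.72
tool_pos: [0.5445, -0.1138, 0.05]
ee_rot: [-1.591, 1.555, -3.012]
wrist_force: [-16.0, -3.2, 8.0]
width: 0.0123
```

Request:
send_rows(increments=[[-1,0,0,0,0],[-1,0,0,0,0],[-1,0,0,0,0],[-1,0,0,0,0],[-1,0,0,0,0]])

```text
time: 12.13
tool_pos: [0.5446, -0.1138, 0.0501]
ee_rot: [-1.59, 1.555, -3.011]
wrist_force: [-17.2, -3.8, 9.1]
width: 0.0119
```

```bash
python3 snap.py side s12 235 110 135 200 3;  python3 -c "
from h import *
plan([.5444,-.1138,.05],.15)
"
```

```text
t 12.18 tcp [ 0.5445 -0.1138  0.0501] toolx [-0.016 -0.002 -1.   ] cur yaw 0.1497 q [-0.3   0.19  1.57 -0.01  1.4  -0.45]
shift [ 0.0001 -0.0001 -0.0001] roll -0.0003 (alt 3.141 -3.142 ) F [-16.2  -4.    7.8] w 0.0119
```

View pics/s12.png

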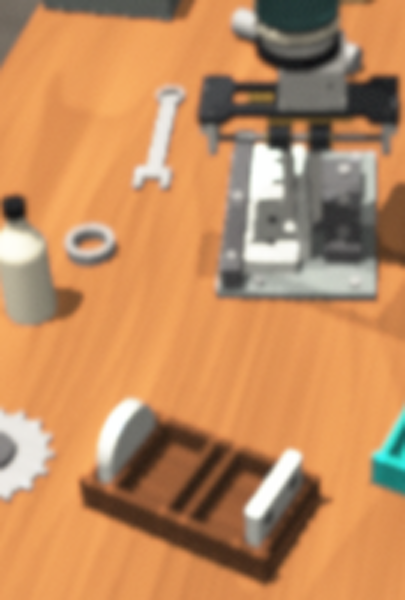

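The hold is steady at about 17 N and the other objects have not moved. Handing in.

```bash
python3 -c "
from bench import robot
print(robot.close_job())"
```

```text
the job is handed in; nothing more can be done
None
```

I drew the spacer from the middle slot of the wooden rack and lowered it upright into the gap at the short stop. I then pushed the blank against the fence with it and handed the job in at about 12 s, still gripping and pressing.

- **Insertion:** nothing resisted on the way down. The foot touched the bed at TCP z = 0.050 m, the height expected.
- **Push:** the arm stalled within about 0.3 mm while the force rose from about 7 N to about 17 N, and the hold was then steady. About 8–10 N also acts upward on the tool, from the foot resting on the bed.
- **Flush check:** in the side view, both ends of the blank's fence edge lie within 2 to 6 enlarged pixels (about 0.5 to 1.5 mm) of the flush line. The arm hides most of the top view, but the one far corner it shows agrees to about 3 mm.
- **Left alone:** in the last side view the other two plates, the bottle, sprocket, ring and wrench were in place. The screwdriver and tube were outside that last crop.
- **Disagreement:** before insertion the spacer's foot appeared about 3 mm nearer the stop than the arm's own position reading implied. I trusted the picture and shifted 2.5 mm in all towards the blank, which left about 4 mm of clearance each side. The tool leans about 0.016 rad under the push.

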